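Push the tin fire engine into the corner of the oak jig

ROBOT

A 7-joint arm with a two-finger parallel gripper is mounted at the origin on the work surface. World frame = base frame: x ahead of the robot, y to its left, z up, the work surface at z = 0. Lengths are in m, angles in degrees, forces in N, time in s.
With the tool pointing down it reaches from about 0.4 to 0.875 m from the base axis. Payload 6.5 kg.
Tool frame: the origin (TCP) lies at the very end of the fingers, on their centre line; the grasp point (between the pads) lies 19 mm behind it; z points along the fingers, y is the line along which they close (so a half turn about z gives the same grasp; the last joint's range is limited). The gripper opens to 85 mm and grips with 20 to 120 N. Pads are 22 mm wide; open, the fingers measure 114 mm over their backs; the gripper's body (76 mm by 85 mm) begins 54 mm behind the grasp point. The pads swing forward as they close: fully open they stand 13 mm farther back than shut.
Start: joints at [-69.97, 30.733, -0.252, 88.115, 0.149, 61.152, -4.079], TCP at [0.263, 0.595, 0.197] pointing down, gripper open.
Joint ranges: [-154.64, 154.64], [-21.42, 123.67], [-72.66, 72.17], [13.99, 137.28], [-74.86, 254.86], [10.95, 109.41], [-158.01, 158.01]. Speed limits (degrees/s): [136.94, 136.94, 180, 180, 180, 180, 180].

INTERFACE

Orientations are given as a 3x3 rotation matrix whose columns are the frame's x, y, z axes.
In Python, from plant import arm, solver, grab_frame, order, nets gives the robot as it stands. Calls block until the motion is done:
- arm.move_to(position, orientation): joint-space move of the TCP to a pose.
- arm.movel(position, ori=None, max_speed=0.15, stop_force=None): straight line of the TCP; ori=None keeps the orientation; max_speed is the mean speed in m/s. With stop_force (N) it stops when the force on the tool has changed by that much, and returns True; else False.
- arm.movej(angles): joint-space move.
- arm.grip(opening): finger opening in m; the grip force is fixed at half the most; returns when the fingers have stopped.
- arm.hold(seconds).
- solver.solve_ik(position, orientation): joint angles nearest the present ones, or None.
- grab_frame(name): name is "scene" or "side" or "wrist"; returns a dict with "frame" (420x560x3 uint8, blue, green, red), "z_map" (420x560 float32, m along the optical axis (not along the pixel's ray), 0 where there is no reading), "intrinsics" (3x3 intrinsics, pixels), "camera_from_world" (4x4, takes a point from world to camera coordinates). Camera axes: x right, y down, z forward; pixel columns grow to the right and rows downward; lengths in m; the calibration is good to about 2 mm. A picture is of the moment at which its call begins.
A pose or a line that the arm cannot do raises arm.Unreachable and nothing moves.
- order.finish_job(): hands the job in; it is judged then, once.
Trained networks look in the newest picture that a camera, given by its name, has taken for a name from the list of things; names that differ only in an ending like _2 or _b are one class to them, and where a whole thing is asked for, a point or a joint stands for the part that bears it (a point fixed in the world has none). Each returns a list of dicts, best first, with "confidence" (0 to 1); they miss things now and then, are a little off and sometimes report something else, mostly with a low value. They report only what shows in the picture. A call takes as long as a camera call. They do not tell look-alikes from the thing itself.
- nets.spot_in(camera, label): "position" ([x, y, z] in m, in the coordinates of the camera as it stood for that picture, good to about 4 mm: the middle of the surface that is visible of it).
- nets.masks_of(camera, label): "region" (420x560 bool, what is visible of it).
Readings, each from a call of its own:
- arm.get_time_s(): time.
- arm.get_joint_positions(): joint angles.
- arm.get_qd(): joint speeds.
- arm.get_tau(): joint torques, N m.
- arm.get_tool_pos(): TCP position.
- arm.get_tcp_rot(): TCP orientation.
- arm.get_force(): force on the tool from outside, world axes, zero at the start.
- arm.get_moment(): the same for the moment, N m.
- arm.get_finger_gap(): finger opening in m.
- arm.get_grasp_force(): force on a finger pad.
Only numpy, scipy, OpenCV 4.12 (cv2) and the standard library are available. Lean on these libraries where they do the work, as an engineer would, in place of code of your own. Each camera call takes 0.05 s, during which the arm holds its last target. There are 200 camera calls.

TASK

The tin fire engine, its wheels off, has to stand square in the corner of the oak jig before its axles are fitted. Push it over the marble with the fingertips, without lifting or tipping it, until one long side lies flush along the long oak fence and one end is flush against the oak stop block, which stands at one end of the fence (the rack of tin wheels stands at the other). Leave the bell, the ladder section and the awl where they are.

Things in the scene. Friction and masses are not known exactly. Their poses are not given: they have to be found in the camera images.
- engine: Red tin toy fire engine, wheels off, loose, 0.3 to 0.55 kg, slides on the marble. 180 mm long (x, cab end at +x), 78 wide (y); body a plain flat-sided box of that outline from 12 to 50 mm height; cab (x 25 to 71 mm) and hose reel reach 70 mm. Origin: centre of underside, z up. Starts within 20 degrees of parallel to the fence, on the robot's side, clear of fence, stop and rack.
- fence: Long oak fence, fixed to the marble beyond the engine as seen from the robot: 500 mm long (its y), 30 thick (x), 30 high. Origin: middle of the foot of its face towards the robot; that face is the plane x = 0 and the wood lies at +x, so the engine belongs at negative x. z up.
- stop: Plain oak stop block with two screw heads on top, fixed, butted square to the fence's face near its left or right end. 90 mm long away from the fence (its x), 30 thick (y), 40 high; axes parallel to the fence's. Origin: centre of underside, 45 mm before the fence's face, 220 mm along it from the middle. The engine belongs on its side towards the fence's middle.
- rack: Slotted wooden rack holding four upright tin wheels in a row, fixed, butted against the fence's face near the other end than the stop block's, 220 mm from the fence's middle. 90 mm (its x) by 38 mm (its y), 47 mm high over the wheels. Origin: centre of its underside. It is no stop.
- bell: Round brass bell standing mouth down, loose, 58 mm across, 47 mm high. Origin: centre of its underside. Stands on the left, nearer the robot than the engine; to be left alone.
- ladder: Nickel ladder section lying flat, loose, 150 mm (its x) by 44 mm (its y), 8 mm high. Origin: centre of its underside. Lies on the right, near the robot; to be left alone.
- awl: Horn-handled awl lying flat on the right, beyond the ladder, loose, handle 70 mm long and 22 mm wide to -x, steel point 68 mm long to +x, 20 mm high. Origin: at the junction of handle and ferrule, on the marble; to be left alone.
Things that resemble listed ones, but are neither listed nor needed, are in the scene too. Of the things like the engine, leave any that is turquoise; of the rest the smaller one is meant. Leave any pink look-alike of the stop alone.

How it is judged (in metres and radians):
At the end, for the whole second after the job is handed in: The engine stands still and upright on the marble, its long side within 4.5 mm of the fence's face and parallel to it within 0.045 rad, one end within 4.5 mm of the inner face of the stop block (x of engine in the frame of fence between -0.0435 and -0.03 m and y of engine in the frame of stop between -0.1095 and 0.1095 m and y of engine in the frame of fence between -0.14 and 0.14 m and angle between the x axis of engine and the y axis of fence, either way round below 0.045 rad and angle between engine's own z axis and vertical below 0.05 rad and height (world z) of engine below 0.005 m and linear speed of engine below 0.01 m/s); the robot touches nothing.
It fails at once if the fire engine is lifted off the marble (height (world z) of engine above 0.01 m).
It fails at once if the fire engine is tipped (angle between engine's own z axis and vertical above 0.2 rad).
It fails at once if the bell is moved by more than 15 mm (distance of bell from where it was at the start of the episode above 0.015 m).
It fails at once if the ladder section is moved by more than 15 mm (distance of ladder from where it was at the start of the episode above 0.015 m).
It fails at once if the awl is moved by more than 15 mm (distance of awl from where it was at the start of the episode above 0.015 m).
It also fails if it takes over 58 s, if anything falls off the work surface, if the arm or the gripper's body presses on something with over 40 N, if the wrist force passes 120 N, or if a joint passes its speed limit or range.

## Working session

There is one attempt and no reset: what is moved stays moved. The work goes in short steps, each a Python script; the robot and the scene stay as the last script left them, time stands still between calls to the robot, and variables do not carry over. Pictures are saved under pics/ and viewed, at most 10 in all, crops included, and the job is handed in when it is done.

```bash
ls; mkdir -p pics
python3 - <<'E'
from plant import arm, grab_frame
import cv2,numpy as np
for n in ("scene","side"):
    d=grab_frame(n); cv2.imwrite(f"pics/{n}0.png",d["frame"]); np.savez(f"{n}0.npz",**d)
    print(n,d["intrinsics"].tolist(),np.round(np.linalg.inv(d["camera_from_world"]),3).tolist())
print(arm.get_time_s())
E
```

```text
pics
scene [[537.3317301074826, 0.0, 281.43049838860253], [0.0, 537.3317301074826, 210.42046944279969], [0.0, 0.0, 1.0]] [[0.813, 0.436, -0.385, 1.077], [0.582, -0.593, 0.557, -0.754], [0.015, -0.677, -0.736, 0.991], [0.0, 0.0, 0.0, 1.0]]
side [[519.1211243097764, 0.0, 276.55423529168934], [0.0, 519.1211243097764, 201.8521855916662], [0.0, 0.0, 1.0]] [[0.988, -0.096, 0.125, 0.432], [-0.158, -0.58, 0.8, -1.049], [-0.004, -0.809, -0.587, 0.773], [0.0, 0.0, 0.0, 1.0]]
0.1
```

View pics/scene0.png

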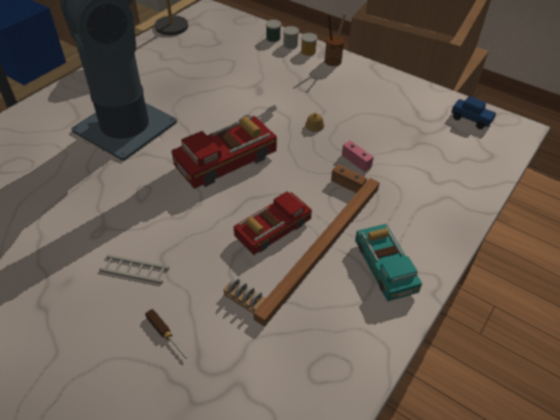

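View pics/side0.png

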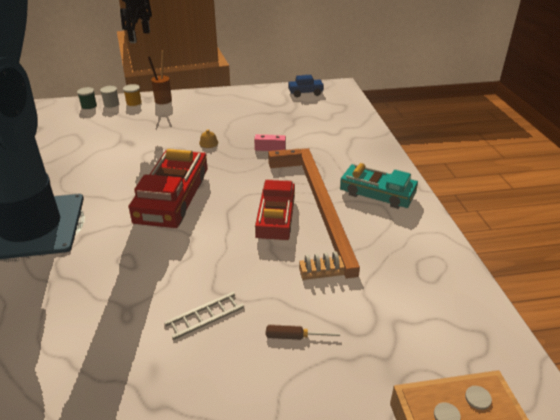

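The scene view shows the small red engine at about (275,220), the fence from (375,185) to (262,312), the brown stop at (350,178) with the pink block beside it, and the rack at (243,293). The big red truck at (225,150) is the decoy, and the bell is at (314,122). In the side view the engine is at (277,208). Next I'll measure these.

```bash
cat > h.py <<'E'
from plant import arm, solver, grab_frame, order, nets
import numpy as np, cv2
def cloud(d):
    z=d["z_map"]; K=d["intrinsics"]; v,u=np.indices(z.shape)
    P=np.stack([(u-K[0,2])/K[0,0]*z,(v-K[1,2])/K[1,1]*z,z],-1)
    T=np.linalg.inv(d["camera_from_world"]); return P@T[:3,:3].T+T[:3,3]
def rect(p): # min area rect of xy points, mm
    (cx,cy),(w,h),a=cv2.minAreaRect((p[:,:2]*1000).astype(np.float32))
    if w<h: w,h,a=h,w,a+90
    return [round(float(t),1) for t in (cx,cy,w,h,(a+90)%180-90)]
def objs(cam,labels,zr):
    d=grab_frame(cam); W=cloud(d)
    for l in labels:
        for m in nets.masks_of(cam,l):
            if m["confidence"]<.3: continue
            r=cv2.erode(m["region"].astype(np.uint8),np.ones((2,2)))>0
            p=W[r&(d["z_map"]>0)]
            q=p[(p[:,2]>zr[l][0])&(p[:,2]<zr[l][1])]
            print(cam,l,round(m["confidence"],2),"n",len(p),len(q),"zmax",p[:,2].max().round(3) if len(p) else None,"rect",rect(q) if len(q)>5 else None, "bgr",d["frame"][r].mean(0).round() if r.any() else None)
ZR=dict(engine=(.012,.08),fence=(.02,.04),stop=(.03,.05),rack=(.01,.06),bell=(.01,.06),ladder=(.003,.02),awl=(.004,.03))
E
python3 - <<'E'
from h import *
for c in("scene","side"): objs(c,ZR,ZR)
print(arm.get_time_s())
E
```

```text
scene engine 0.86 n 2577 2536 zmax 0.076 rect [584.0, -71.1, 182.2, 76.0, 75.4] bgr [30. 36. 74.]
scene engine 0.81 n 2686 2684 zmax 0.074 rect [854.8, -14.9, 177.3, 79.9, -35.4] bgr [68. 76. 46.]
scene engine 0.76 n 4264 3051 zmax 0.107 rect [338.1, 49.1, 263.9, 116.5, 71.1] bgr [27. 33. 66.]
scene fence 0.81 n 2673 2167 zmax 0.036 rect [706.9, -45.6, 499.3, 31.3, -89.6] bgr [45. 67. 98.]
scene stop 0.71 n 527 316 zmax 0.046 rect [647.6, 172.7, 86.3, 32.2, -0.1] bgr [35. 51. 74.]
scene stop 0.66 n 531 276 zmax 0.045 rect [619.3, 265.2, 87.2, 30.7, -15.9] bgr [ 66.  61. 101.]
scene rack 0.73 n 701 619 zmax 0.05 rect [650.8, -265.9, 89.1, 41.3, -4.5] bgr [58. 71. 82.]
scene bell 0.52 n 236 178 zmax 0.044 rect [448.1, 318.0, 50.3, 31.2, 39.9] bgr [36. 60. 75.]
scene ladder 0.61 n 334 298 zmax 0.014 rect [398.4, -349.9, 141.8, 46.3, 24.3] bgr [83. 92. 96.]
scene awl 0.56 n 308 308 zmax 0.026 rect [575.4, -429.9, 129.0, 19.1, -13.4] bgr [34. 47. 64.]
side engine 0.89 n 1889 1872 zmax 0.075 rect [582.3, -76.5, 173.0, 75.4, 75.3] bgr [ 39.  54. 120.]
side engine 0.8 n 3992 2561 zmax 0.106 rect [338.8, 47.9, 260.5, 111.0, 70.8] bgr [34. 46. 99.]
side engine 0.61 n 2153 2116 zmax 0.074 rect [856.4, -11.3, 176.8, 86.0, -36.2] bgr [75. 94. 59.]
side engine 0.58 n 555 446 zmax 0.045 rect [647.4, 172.9, 93.9, 36.0, -5.5] bgr [ 42.  68. 106.]
side fence 0.78 n 1762 1554 zmax 0.035 rect [707.1, -45.3, 495.7, 30.5, -89.5] bgr [ 49.  94. 156.]
side stop 0.71 n 465 221 zmax 0.046 rect [614.0, 237.0, 93.9, 87.3, 80.1] bgr [ 82.  81. 148.]
side stop 0.7 n 518 244 zmax 0.045 rect [646.3, 172.8, 89.2, 29.5, -0.4] bgr [ 41.  66. 104.]
side rack 0.69 n 843 653 zmax 0.05 rect [649.5, -265.8, 90.1, 35.8, 0.4] bgr [ 69. 102. 132.]
side bell 0.74 n 213 181 zmax 0.05 rect [442.2, 318.3, 46.1, 34.9, 3.4] bgr [ 39.  80. 112.]
side awl 0.67 n 436 434 zmax 0.025 rect [549.5, -423.4, 74.5, 20.1, -14.3] bgr [42. 59. 84.]
0.9
```

Measurements agree with the given sizes:
- **Fence:** face at x≈0.692, parallel to y.
- **Stop:** inner face at y≈0.158.
- **Engine:** centre (0.583, -0.073) at 75.4°.

The target centre is (0.653, 0.068) at 90°. I'll first push it square onto the fence with open fingers.

```bash
cat >> h.py <<'E'
Rx=np.array([[1,0,0],[0,-1,0],[0,0,-1.]])   # fingers spread along world y
if abs(np.degrees(solver.solve_ik([.5,-.07,.15],Rx)[6]) if solver.solve_ik([.5,-.07,.15],Rx) is not None else 0)<0: pass
E
sed -i '$d' h.py
python3 - <<'E'
from h import *
for R in (Rx,Rx@np.diag([-1,-1,1])):
    print([np.round(q,0) if (q:=solver.solve_ik(p,R)) is not None else None for p in ([.49,-.073,.15],[.64,-.07,.012])])
cur=arm.get_tcp_rot(); R=Rx
print(np.round(cur,2))
arm.move_to([.49,-.073,.15],R); arm.movel([.49,-.073,.012])
print(arm.get_force(), arm.get_time_s())
hit=arm.movel([.65,-.06,.012],max_speed=.06,stop_force=12)
print(hit,arm.get_tool_pos(),arm.get_force(),arm.get_time_s())
objs("scene",["engine"],ZR); objs("side",["engine"],ZR)
E
```

```text
[array([-39.,  28.,  55., 116., -30.,  51., -58.]), array([-25.,  52.,  42.,  97., -44.,  49., -54.])]
[array([-15.,  20.,  22., 115., -10.,  47., 103.]), array([-1., 43.,  5., 95., -5., 41., 96.])]
[[-0.91  0.4   0.  ]
 [ 0.4   0.91  0.  ]
 [-0.    0.   -1.  ]]
[ 1.44781747 -0.06685762 -0.26489123] 4.475
True [ 0.60374914 -0.06362162  0.01114609] [-1.38829371  1.28856944 -0.51395595] 6.2333
scene engine 0.82 n 4003 2767 zmax 0.108 rect [339.3, 46.6, 261.9, 115.9, 70.2] bgr [30. 36. 75.]
scene engine 0.78 n 2444 2444 zmax 0.075 rect [648.8, -66.1, 184.6, 79.2, 83.3] bgr [30. 36. 80.]
scene engine 0.63 n 2721 2721 zmax 0.074 rect [854.1, -14.6, 178.7, 77.7, -36.3] bgr [73. 82. 49.]
side engine 0.78 n 2121 2084 zmax 0.074 rect [853.9, -13.1, 179.0, 82.6, -36.5] bgr [77. 96. 59.]
side engine 0.71 n 4134 2622 zmax 0.106 rect [339.5, 49.9, 266.0, 112.7, 70.5] bgr [ 38.  51. 113.]
side engine 0.64 n 1490 1489 zmax 0.109 rect [648.6, -76.5, 163.9, 78.9, 82.8] bgr [ 34.  50. 112.]
```

The left front corner has met the fence and the engine is at about 83°, so the right end lags. I'll push further right to square it.

Run:
```python
from h import *
arm.movel([.565,-.07,.012]); arm.movel([.565,-.105,.012])
hit=arm.movel([.655,-.105,.012],max_speed=.04,stop_force=20)
print(hit,arm.get_tool_pos(),arm.get_force(),arm.get_time_s())
arm.movel([.56,-.105,.012])
d=grab_frame("side"); cv2.imwrite("pics/side1.png",d["frame"][100:300,200:420].repeat(3,0).repeat(3,1))
objs("scene",["engine"],ZR); objs("side",["engine"],ZR); print(arm.get_time_s())
```

```text
False [ 0.65485727 -0.10502665  0.01200273] [ 0.52440724 -0.03339948  0.2922898 ] 9.6167
scene engine 0.8 n 2407 2399 zmax 0.075 rect [648.2, -69.9, 177.2, 74.9, 84.5] bgr [30. 37. 80.]
scene engine 0.75 n 2778 1811 zmax 0.257 rect [335.9, 47.5, 259.1, 117.5, 72.0] bgr [29. 33. 74.]
scene engine 0.75 n 2895 2873 zmax 0.074 rect [855.1, -13.5, 179.9, 80.5, -36.8] bgr [73. 82. 51.]
side engine 0.94 n 2202 2127 zmax 0.075 rect [854.0, -14.1, 178.5, 80.0, -35.6] bgr [78. 98. 62.]
side engine 0.77 n 1890 1884 zmax 0.075 rect [646.4, -72.6, 171.8, 81.7, 84.0] bgr [ 36.  52. 123.]
10.65
```

View pics/side1.png

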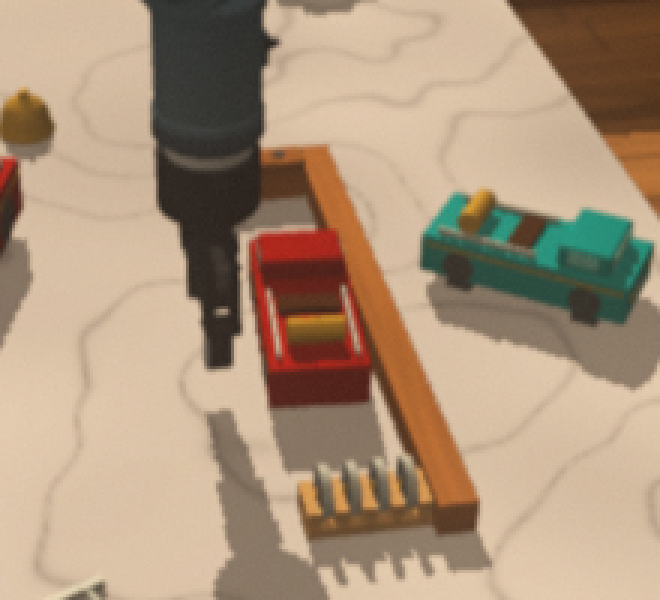

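The push reported x=0.655 with no force, yet the engine barely moved. The fingertip's shadow is also detached, so the tip seems higher than reported. I'll check the tool state.

Run:
```python
from h import *
print(arm.get_tool_pos(),arm.get_tcp_rot().round(3).tolist(),arm.get_finger_gap(),arm.get_force(),arm.get_moment(),arm.get_time_s())
for c in("side","scene"):
    d=grab_frame(c); W=cloud(d); 
    m=(W[...,0]>.5)&(W[...,0]<.605)&(abs(W[...,1]+.105)<.12)&(W[...,2]>.012)&(W[...,2]<.12)&(d["z_map"]>0)&(d["frame"].max(-1)<60)
    p=W[m]; print(c,len(p))
    for a in np.arange(.01,.12,.01):
        q=p[(p[:,2]>=a)&(p[:,2]<a+.01)]
        if len(q)>2: print(round(a,3),q.min(0).round(3),q.max(0).round(3),len(q))
d=grab_frame("wrist"); cv2.imwrite("pics/w1.png",d["frame"])
```

```text
[ 0.5606582  -0.10500353  0.01193075] [[1.0, 0.001, -0.006], [0.001, -1.0, -0.0], [-0.006, -0.0, -1.0]] 0.08529427096295232 [ 0.09228139 -0.84803511 -0.55889108] [-0.02136183 -0.0558577  -0.03757187] 10.65
side 121
0.06 [ 0.554 -0.16   0.064] [ 0.567 -0.059  0.07 ] 7
0.07 [ 0.554 -0.164  0.072] [ 0.567 -0.06   0.08 ] 24
0.08 [ 0.556 -0.163  0.08 ] [ 0.567 -0.157  0.089] 21
0.09 [ 0.556 -0.163  0.09 ] [ 0.567 -0.159  0.093] 8
0.1 [ 0.552 -0.18   0.106] [ 0.565 -0.175  0.109] 7
0.11 [ 0.551 -0.185  0.11 ] [ 0.571 -0.145  0.12 ] 54
scene 250
0.06 [ 0.553 -0.159  0.061] [ 0.568 -0.06   0.07 ] 17
0.07 [ 0.552 -0.164  0.071] [ 0.571 -0.062  0.08 ] 35
0.08 [ 0.551 -0.166  0.081] [ 0.571 -0.062  0.089] 37
0.09 [ 0.552 -0.166  0.09 ] [ 0.572 -0.062  0.099] 33
0.1 [ 0.562 -0.18   0.101] [ 0.574 -0.044  0.11 ] 29
0.11 [ 0.55  -0.182  0.11 ] [ 0.574 -0.039  0.12 ] 99
```

View pics/w1.png

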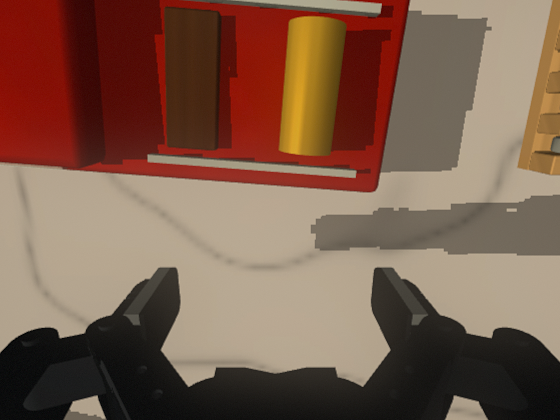

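The wrist view shows the open fingers at about (150,290) and (400,290), short of the engine's near side. Depth from both cameras puts the tips at z≈0.057, although the reported TCP height implies 0.025. So the reported z is about 32 mm too low, and the first push only caught the cab. I'll go down carefully by that amount and check the height.

```bash
cat >> h.py <<'E'
def tips(x,y):
    for c in("side","scene"):
        d=grab_frame(c); W=cloud(d)
        m=(abs(W[...,0]-x)<.03)&(abs(W[...,1]-y)<.09)&(W[...,2]>.012)&(W[...,2]<.07)&(d["z_map"]>0)&(d["frame"].max(-1)<60)
        p=W[m]; print(c,len(p), p.min(0).round(3) if len(p) else "", p.max(0).round(3) if len(p) else "")
E
python3 - <<'E'
from h import *
print(arm.movel([.555,-.105,-.02],max_speed=.04,stop_force=6),arm.get_tool_pos(),arm.get_force())
tips(.555,-.105); print(arm.get_time_s())
E
```

```text
False [ 0.5552329  -0.10510736 -0.01980024] [ 0.58194641 -0.69379751  0.68695943]
side 51 [ 0.551 -0.164  0.035] [ 0.563 -0.061  0.062]
scene 115 [ 0.545 -0.166  0.032] [ 0.566 -0.061  0.069]
11.8583
```

The tips are now at about 0.027 m, which is right. Next I'll push it square against the fence.

Run:
```python
from h import *
arm.movel([.56,-.082,-.02])
hit=arm.movel([.64,-.082,-.02],max_speed=.05,stop_force=15)
print(hit,arm.get_tool_pos(),arm.get_force(),arm.get_time_s())
arm.movel([.57,-.082,-.02])
objs("scene",["engine"],ZR); objs("side",["engine"],ZR)
```

```text
True [ 0.60208181 -0.08221721 -0.02109112] [-0.16484399  0.33430209  0.03710943] 13.1167
scene engine 0.87 n 3157 2196 zmax 0.107 rect [331.6, 19.1, 203.9, 112.4, 69.7] bgr [28. 33. 74.]
scene engine 0.85 n 2186 2186 zmax 0.075 rect [655.2, -66.2, 178.3, 75.4, 90.0] bgr [31. 38. 84.]
scene engine 0.67 n 2915 2881 zmax 0.075 rect [854.4, -13.3, 180.5, 80.3, -36.6] bgr [73. 82. 51.]
side engine 0.83 n 1952 1950 zmax 0.074 rect [657.3, -68.5, 173.4, 85.7, -89.7] bgr [ 35.  50. 120.]
side engine 0.81 n 2196 2146 zmax 0.074 rect [854.6, -13.0, 178.3, 81.5, -35.1] bgr [79. 98. 63.]
side engine 0.74 n 4060 2632 zmax 0.107 rect [339.4, 48.7, 264.4, 112.1, 70.6] bgr [ 37.  51. 115.]
```

The engine is flush with the fence: 90°, x≈0.655. Now I'll push its right end towards the stop.

Run:
```python
from h import *
arm.movel([.56,-.085,.12],max_speed=.2); arm.grip(.03)
Ra=np.array([[0,1,0],[1,0,0],[0,0,-1.]]); Rb=Ra@np.diag([-1,-1,1])
c=np.array(arm.get_joint_positions()); print(c)
best=min([(np.abs(np.array(q)-c).max(),i,q) for i,R in enumerate((Ra,Rb)) if (q:=solver.solve_ik([.65,-.2,.12],R)) is not None])
print(best); R=(Ra,Rb)[best[1]]
arm.move_to([.65,-.2,.12],R)
if arm.movel([.65,-.2,-.014],max_speed=.08,stop_force=8): print("descent stopped",arm.get_tool_pos()); arm.movel([.65,-.2,.03]); raise SystemExit
tips(.65,-.2)
hit=arm.movel([.65,.01,-.014],max_speed=.06,stop_force=12)
print(hit,arm.get_tool_pos(),arm.get_force(),arm.get_time_s())
objs("scene",["engine"],ZR); objs("side",["engine"],ZR)
```

```text
[-30.80362975  37.54140757  49.25505641 106.0534313  -34.78108302
  53.67584569 -55.36910593]
(np.float64(71.8979922984024), 1, array([ -23.47155059,   57.66452454,   66.78257288,   88.99672112,
        -55.15319889,   71.114782  , -127.26709823]))
side 123 [ 0.62  -0.215  0.027] [ 0.679 -0.15   0.07 ]
scene 272 [ 0.62  -0.281  0.013] [ 0.68  -0.129  0.07 ]
True [ 0.64890332 -0.02819134 -0.01420989] [ 1.36150069 -1.30618317 -0.02557854] 20.6917
scene engine 0.71 n 2781 2780 zmax 0.074 rect [854.0, -13.2, 181.3, 79.5, -36.5] bgr [73. 83. 50.]
scene engine 0.64 n 1133 1131 zmax 0.11 rect [656.8, 69.8, 185.3, 71.2, -89.5] bgr [28. 34. 82.]
scene engine 0.56 n 4226 2991 zmax 0.106 rect [338.1, 47.7, 262.0, 116.6, 71.6] bgr [30. 36. 76.]
side engine 0.9 n 2231 2153 zmax 0.074 rect [856.9, -9.6, 178.8, 88.2, -35.4] bgr [79. 99. 62.]
side engine 0.8 n 390 389 zmax 0.074 rect [628.4, 54.8, 182.4, 72.2, -70.5] bgr [ 35.  45. 111.]
side engine 0.6 n 3972 2582 zmax 0.108 rect [338.3, 45.1, 256.4, 111.2, 70.8] bgr [ 37.  51. 115.]
```

Run:
```python
from h import *
arm.movel([.649,-.07,-.014],max_speed=.08); arm.movel([.62,-.12,.15],max_speed=.2); arm.move_to([.53,-.12,.15],Rx)
E1=["engine","stop","fence"]
objs("scene",E1,ZR); objs("side",E1,ZR); print(arm.get_time_s())
a=grab_frame("scene")["frame"][130:290,230:400]; b=grab_frame("side")["frame"][120:280,230:400]
cv2.imwrite("pics/fin.png",cv2.resize(np.hstack([a,b]),None,fx=2.3,fy=2.3))
```

```text
scene engine 0.62 n 2045 2043 zmax 0.074 rect [653.7, 67.0, 179.7, 76.3, -90.0] bgr [29. 36. 79.]
scene engine 0.6 n 2768 2764 zmax 0.076 rect [854.6, -13.2, 179.3, 80.6, -36.1] bgr [69. 78. 47.]
scene stop 0.83 n 481 262 zmax 0.048 rect [619.8, 264.3, 86.5, 30.8, -15.3] bgr [ 66.  60. 101.]
scene stop 0.6 n 127 126 zmax 0.044 rect [647.8, 178.0, 85.0, 18.9, 0.2] bgr [48. 69. 99.]
scene fence 0.85 n 2622 2114 zmax 0.035 rect [707.9, -44.7, 501.4, 29.5, -89.8] bgr [46. 68. 99.]
side engine 0.93 n 2194 2128 zmax 0.074 rect [856.0, -10.7, 179.0, 86.4, -36.5] bgr [75. 93. 59.]
side engine 0.75 n 1505 1505 zmax 0.074 rect [656.9, 64.6, 172.5, 86.1, -89.6] bgr [ 37.  52. 116.]
side engine 0.7 n 4080 2630 zmax 0.107 rect [338.4, 49.4, 263.8, 113.6, 71.6] bgr [ 36.  49. 109.]
side stop 0.64 n 73 40 zmax 0.043 rect [608.7, 170.6, 25.4, 14.8, 66.0] bgr [ 39.  67. 109.]
side stop 0.55 n 282 146 zmax 0.045 rect [633.0, 260.6, 57.7, 30.6, -13.4] bgr [ 80.  77. 148.]
side fence 0.85 n 1573 1408 zmax 0.037 rect [707.3, -45.7, 496.6, 31.4, -89.6] bgr [ 50.  95. 158.]
24.2333
```

View pics/fin.png

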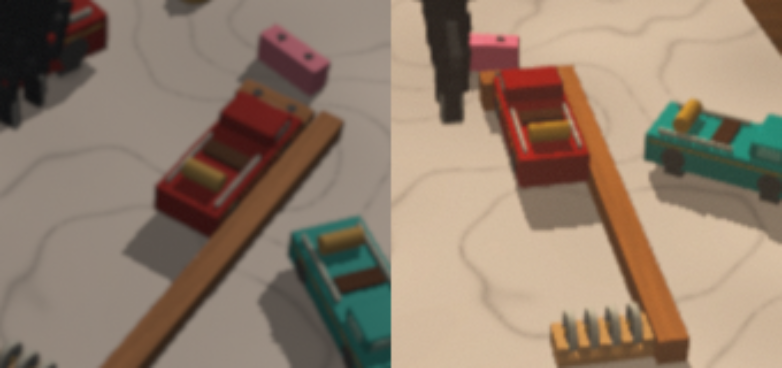

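In both crops the engine sits in the corner: its end is against the stop at (275,100) and its side is along the fence. One light check push towards the fence, then I'll retreat and hand in.

Run:
```python
from h import *
arm.move_to([.55,.06,.12],Rx); 
print(arm.movel([.55,.06,-.012],stop_force=8,max_speed=.1))
print(arm.movel([.62,.065,-.012],max_speed=.05,stop_force=12),arm.get_tool_pos())
arm.movel([.56,.06,-.012],max_speed=.1); arm.movel([.54,.0,.15],max_speed=.2)
objs("scene",["engine"],ZR); objs("side",["engine"],ZR); print(arm.get_time_s())
```

```text
False
True [ 0.60174872  0.06387579 -0.01286359]
scene engine 0.97 n 2847 2836 zmax 0.074 rect [854.7, -13.4, 180.0, 79.9, -37.0] bgr [69. 78. 48.]
scene engine 0.88 n 3774 2630 zmax 0.108 rect [337.9, 45.6, 259.2, 115.6, 70.3] bgr [28. 33. 70.]
scene engine 0.73 n 2048 2043 zmax 0.075 rect [653.6, 70.0, 184.9, 78.5, 89.2] bgr [30. 37. 79.]
side engine 0.95 n 2199 2134 zmax 0.074 rect [854.9, -12.1, 178.5, 83.3, -35.8] bgr [74. 93. 59.]
side engine 0.56 n 1498 1498 zmax 0.075 rect [652.2, 61.6, 167.2, 77.7, 89.9] bgr [ 37.  52. 115.]
side engine 0.55 n 3987 2581 zmax 0.105 rect [338.9, 47.5, 260.2, 111.5, 70.8] bgr [ 35.  48. 107.]
29.3417
```

```bash
python3 -c "
from plant import order; print(order.finish_job())"
```

```text
the job is handed in; nothing more can be done
None
```

I handed the job in at about 29 s: the camera measurements put the engine square in the corner, flush along the fence and against the stop block, and the bell, ladder and awl were not approached; no verdict came back.

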